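# Start the reaction timer against the stop bar

## Robot

A 7-joint arm with a two-finger parallel gripper is mounted at the origin on the work surface. World frame = base frame: x ahead of the robot, y to its left, z up, the work surface at z = 0. Lengths are in m, angles in rad, forces in N, time in s.
With the tool pointing down it reaches from about 0.4 to 0.85 m from the base axis. Payload 10.4 kg.
Tool frame: the origin (TCP) lies between the finger pads; the fingertips stand tcp_to_tips ahead of it and the grasp point (between the pads) lies 8 mm behind it (tcp_to_tips is the distance from the TCP to the fingertips, in m); z points along the fingers, y is the line along which they close (so a half turn about z gives the same grasp; the last joint's range is limited). The gripper opens to 85 mm and grips with 20 to 120 N. Pads are 22 mm wide; open, the fingers measure 114 mm over their backs; the gripper's body (76 mm by 85 mm) begins 54 mm behind the grasp point. The pads swing forward as they close: fully open they stand 13 mm farther back than shut.
Start: joints at [-1.297, 0.332, -0.065, 1.46, 0.022, 1.35, -0.088], TCP at [0.183, 0.598, 0.242] pointing down, gripper open.
Joint ranges: [-2.6, 2.6], [-0.5, 2.12], [-1.47, 1.34], [0.16, 2.42], [-1.27, 4.41], [0.06, 2.06], [-2.6, 2.6]. Speed limits (rad/s): [2.22, 2.22, 2.79, 2.79, 3.14, 3.14, 3.14].

## Interface

Orientations are given as a unit quaternion [x, y, z, w].
In Python, from workcell import * gives the robot as it stands.
- The arm moves only by the tool apply_moves, never from a script. Its argument "rows" is a list of rows, each an object of numbers: "x", "y", "z": the shift along the tool's x, y, z in mm; "ax", "ay", "az": the turn, a rotation vector about the tool's x, y, z in degrees; "gripper": the closure, from 0 (fully open) to 1 (shut). A call has 1 to 5 rows; each row shifts and turns the commanded pose from where the row before left it, along the tool's axes as they then stand; what a row does not reach is not made up. A row lasts 1/12 s, in which the tool goes at most 41.7 mm and 7.16 degrees, less where a joint would pass 70% of its speed; a pose out of reach is approached as far as the arm can. A call with a gripper value outside its range is refused whole. The fingers move at their own pace and stop on an object; "newtons" is the grip in N (left out, the last holds). Time passes only in rows, so rows that do not move let the fingers close. It gives the time, the measured TCP pose, the force, the opening and the grip force at its end, in the units of the state.
- get_obs(): the state, without advancing time (a new reading comes with each control period).
- camera(name): name is "scene" or "top" or "wrist"; returns a dict with "color" (420x560x3 uint8, red, green, blue), "fov_y" (degrees; the focal length in pixels is half the picture's height over the tangent of half this angle, whatever the lens; pixels are square), "cx", "cy" (the principal point, pixels), "rvec" (rotation vector, rad) and "tvec" (3), from world to camera coordinates, as OpenCV has them. Camera axes: x right, y down, z forward; pixel columns grow to the right and rows downward; lengths in m; the calibration is good to about 2 mm. The wrist camera is an equidistant fisheye: a pixel r from the principal point sees the ray r / f radians off the axis. A picture is of the moment at which its call begins. There is no depth.
- hand_in(): hands the job in; it is judged then, once.
The state is a dict: "clock": time; "joint_pos": joint angles; "joint_velocities": joint speeds; "tau": joint torques, N m; "position": TCP position; "ee_rot": TCP orientation; "ft_force": force on the tool from outside, world axes, zero at the start; "torque": the same for the moment, N m; "grip_width": opening from 0.0 (shut) to 1.0 (fully open); "grasp_force": force on a finger pad.
Only numpy, scipy, OpenCV 4.12 (cv2) and the standard library are available. Lean on these libraries where they do the work, as an engineer would, in place of code of your own. Each camera call takes 0.05 s, during which the arm holds its last target. There are 200 camera calls.

## Task

Start the reaction timer of the field test kit: it lies loose, so slide it until its plain end is braced against the fixed aluminium stop bar, push the wide plunger at its other end fully in, hold it in for a moment, then back off so that the plunger springs out. Leave the timer lying flat, pointing squarely at the bar and close up against it. Leave the look-alike colour reader beside it, which has no plunger, where it lies.

Things in the scene. Friction and masses are not known exactly. Their poses are not given: they have to be found in the camera images.
- timer: loose grey box, 95 (its x) x 60 x 40 mm high, 0.2 kg, dark display on top. Origin: centre of underside, z up. Its plain +x end starts 15 to 50 mm short of the bar, within 10 degrees of square. From the -x end, on the robot's side, sticks a black plunger: flat bar 40 mm wide, 8 to 32 mm above the table, its face at x = -65.5 mm when out. It slides on the table at 1 to 4 N
- plunger (a joint): the timer's spring plunger: 0 m = out, 0.008 m = fully in; pushed along the timer's +x. It starts to yield at about 1.8 N, is fully in at about 6 N and springs back when let go. It may go part way in while the timer still slides
- stop: fixed aluminium angle bar, 360 mm long (its y), 35 mm high. Origin: on the table under the middle of its front face; x points from that face into the bar, away from the robot. Timer and reader lie on the -x side, side by side 170 mm apart, in either order; a dropper bottle 24 mm across, 58 mm high stands between them, jars up to 50 mm high behind the bar
- reader: colour reader, bystander: the same loose grey box, 95 x 60 x 40 mm, but both ends are flat and it has a round steel lens ring on top. The origin is the centre of its underside, x along its length
Mind the look-alikes: they are no part of the job. What is shaped like the timer but blue or yellow is not meant.

How it is judged:
On the way:
1. the plunger is held fully in (at least 6 of 8 mm) for 0.25 s while the timer is braced on the stop bar (value of joint plunger above 0.006 m and contact force between timer and stop above 1.5 N and x of timer in the frame of stop between -0.0625 and 0 m and y of timer in the frame of stop between -0.18 and 0.18 m), for 0.25 s.
At the end, for the whole second after the job is handed in: the plunger is out again (within 2 mm); the timer lies flat and still, its centre in front of the bar, its plain end within 15 mm of the bar's face and square to it within 15 degrees; the colour reader is within 30 mm of where it started (x of timer in the frame of stop between -0.0625 and 0 m and y of timer in the frame of stop between -0.18 and 0.18 m and value of joint plunger below 0.002 m and angle between timer's own z axis and vertical below 0.1 rad and angle between the x axis of timer and the x axis of stop, either way round below 0.27 rad and linear speed of timer below 0.02 m/s and distance of reader from where it was at the start of the episode below 0.03 m); the robot touches nothing.
It fails at once if the timer is tipped by more than 30 degrees (angle between timer's own z axis and vertical above 0.52 rad).
It fails at once if the colour reader is moved by more than 30 mm (distance of reader from where it was at the start of the episode above 0.03 m).
It also fails if it takes over 32 s, if anything falls off the work surface, if the arm or the gripper's body presses on something with over 40 N, if the wrist force passes 120 N, or if a joint passes its speed limit or range.

## Working session

There is one attempt and no reset: what is moved stays moved. The work goes in short steps, Python scripts to look and compute and a tool call to move; the robot and the scene stay as the last step left them, time stands still between calls to the robot, and variables do not carry over. Pictures are saved under pics/ and viewed, at most 10 in all, crops included, and the job is handed in when it is done.

Besides the shell and the picture viewer there is one more tool, called after "Call:" as name([rows], argument=value, ...), one row to a line, values as JSON. apply_moves: Moves the arm, as the interface text tells. Its arguments: {"type":"object","properties":{"rows":{"type":"array","items":{"type":"object","properties":{"x":{"type":"number"},"y":{"type":"number"},"z":{"type":"number"},"ax":{"type":"number"},"ay":{"type":"number"},"az":{"type":"number"},"gripper":{"type":"number"}}}},"newtons":{"type":"number"}},"required":["rows"]}

```bash
mkdir -p pics; ls; python3 - <<'E'
from workcell import *
import cv2,pickle
o=get_obs();print({k:o[k] for k in("clock","position","ee_rot","grip_width","ft_force")})
import workcell;print([n for n in dir(workcell) if not n.startswith('_')], globals().get('tcp_to_tips'))
d={}
for n in("scene","top"):
    c=camera(n);d[n]=c;cv2.imwrite(f"pics/{n}0.png",c["color"][:,:,::-1]);print(n,c["fov_y"],c["cx"],c["cy"],c["rvec"],c["tvec"])
pickle.dump(d,open("c0.pkl","wb"))
E
```

```text
pics
{'clock': 0.0, 'position': array([0.18268098, 0.59732912, 0.24152495]), 'ee_rot': array([ 1.47838206e-01,  9.89011302e-01, -7.10965848e-04, -6.86121523e-05]), 'grip_width': 0.9992356576732089, 'ft_force': array([ 0.94716318, -0.65732963,  0.54544863])}
['MotionError', 'camera', 'get_obs', 'hand_in', 'tcp_to_tips'] 0.011
scene 55.07567687072311 279.4713982321552 205.54202590001546 [ 1.83105719  1.53824613 -0.68712382] [-0.10753425 -0.31889758  1.07113683]
top 47.08421213229856 275.7811519685037 212.6551893766678 [ 2.18715191 -2.23246273  0.03557682] [0.04886599 0.51546305 0.6906713 ]
```

View pics/scene0.png

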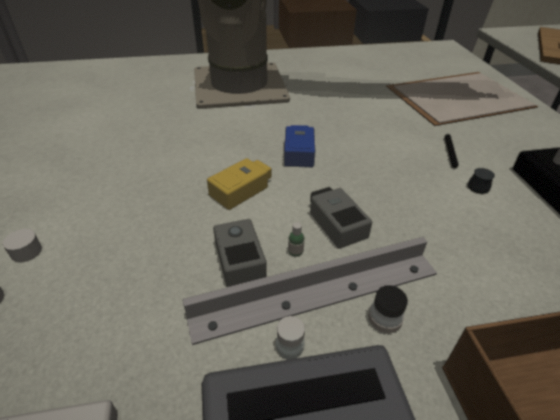

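View pics/top0.png

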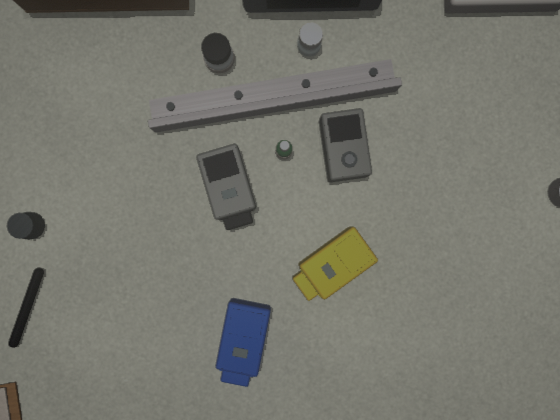

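The grey boxes are top (228,182), with a dark display and a black plunger at (238,219), and top (346,145), with a lens ring and no plunger. The first fits the timer and the second is the reader. Blue (243,340) and yellow (338,265) are decoys. Next I confirm this in an enlarged crop and measure it.

```bash
cat > h.py <<'E'
import numpy as np,cv2,pickle
def ray(c,uv,z):
    R=cv2.Rodrigues(np.array(c["rvec"],float))[0];t=np.array(c["tvec"],float)
    f=c["color"].shape[0]/2/np.tan(np.radians(c["fov_y"]/2))
    d=R.T@np.array([(uv[0]-c["cx"])/f,(uv[1]-c["cy"])/f,1]);o=-R.T@t
    return (o+d*(z-o[2])/d[2])[:2]
def crop(c,x0,y0,x1,y1,s,name):
    im=c["color"][y0:y1,x0:x1,::-1]
    im=np.clip(im.astype(float)*1.8,0,255).astype(np.uint8)
    cv2.imwrite(name,cv2.resize(im,None,fx=s,fy=s,interpolation=cv2.INTER_CUBIC))
E
python3 - <<'E'
from h import *
d=pickle.load(open("c0.pkl","rb"));c=d["top"]
crop(c,145,60,405,240,3,"pics/crop0.png")
for p in [(150,127),(400,88),(228,182)]:print(ray(c,p,0))
E
```

```text
[0.6460324  0.22020139]
[ 0.69659048 -0.14860241]
[0.5628597  0.10725951]
```

View pics/crop0.png

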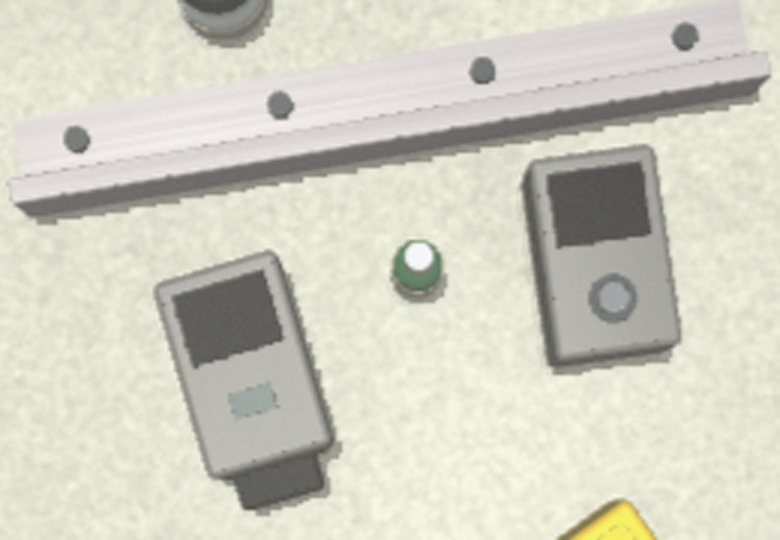

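The crop confirms it. The left box has the display and a black plunger at crop (282,480), so it is the timer. The right box has a lens ring at (612,297) and flat ends, so it is the reader.

```bash
python3 - <<'E'
from h import *
d=pickle.load(open("c0.pkl","rb"));c=d["top"]
g=lambda p,z:ray(c,(145+(p[0])/3-.33,60+p[1]/3-.33),z)
def line(a,b,z):
    A,B=g(a,z),g(b,z);dd=B-A
    print("bar",z,A,B,np.linalg.norm(dd),"normal deg",np.degrees(np.arctan2(dd[1],dd[0]))+90);return A,B
line((20,203),(768,77),.035);A,B=line((37,217),(758,95),0)
def box(ps):
    P=np.array([g(p,.04) for p in ps]);f=(P[0]+P[1])/2;b=(P[2]+P[3])/2
    print("box",P.mean(0),"len",np.linalg.norm(f-b),"wid",np.linalg.norm(P[0]-P[1]),"yaw",np.degrees(np.arctan2(*(f-b)[::-1])),"front",f,"back",b)
    return f,b
box([(155,288),(275,252),(333,440),(213,478)])
box([(528,160),(653,147),(680,342),(557,362)])
print("plunger top face?",g((243,508),.008),g((325,488),.008))
print("bottle",g((418,257),.058))
E
```

```text
bar 0.035 [0.6381298  0.20948045] [ 0.69042444 -0.14018608] 0.35355538829979694 normal deg 8.505871556289236
bar 0 [0.63845215 0.21003964] [ 0.69171332 -0.14453634] 0.3585538711944581 normal deg 8.542582415293708
box [0.56041575 0.10628221] len 0.09123121836573392 wid 0.05770838931256711 yaw 15.99072538607318 front [0.60426632 0.11884848] back [0.51656518 0.09371594]
box [ 0.60877507 -0.06099187] len 0.09289684471438678 wid 0.058205942294753316 yaw 6.597685712548573 front [ 0.65491588 -0.05565509] back [ 0.56263426 -0.06632866]
plunger top face? [0.49420787 0.11108923] [0.50301667 0.07146981]
bottle [0.60541212 0.02560618]
```

Call:
apply_moves([
  {"az": -6.6,"gripper": 0.82},
  {"az": -6.6},
  {"az": -6.6},
  {"az": -6.6},
  {"az": -6.6},
], newtons=40)

```text
invalid input at $.rows[0]: expected keys x, y, z, ax, ay, az, gripper
```

Call:
apply_moves([
  {"x": -9,"y": -38},
  {"x": -9,"y": -38},
  {"x": -9,"y": -38},
  {"x": -9,"y": -38},
  {"x": -9,"y": -38},
])

```text
invalid input at $.rows[0]: expected keys x, y, z, ax, ay, az, gripper
```

Call:
apply_moves([
  {"x": -9,"y": -38},
  {"x": -9,"y": -38},
  {"x": -9,"y": -38},
  {"x": -9,"y": -38},
  {"x": -9,"y": -38},
])

```text
invalid input at $.rows[0]: expected keys x, y, z, ax, ay, az, gripper
```

Call:
apply_moves([
  {"x": -9,"y": -38},
  {"x": -9,"y": -38},
  {"x": -9,"y": -38},
  {"x": -9,"y": -38},
  {},
])

```text
invalid input at $.rows[0]: expected keys x, y, z, ax, ay, az, gripper
```

All seven keys are needed in every row.

Call:
apply_moves([
  {"x": 0,"y": 0,"z": 0,"ax": 0,"ay": 0,"az": -6.6,"gripper": 0.82},
  {"x": 0,"y": 0,"z": 0,"ax": 0,"ay": 0,"az": -6.6,"gripper": 0.82},
  {"x": 0,"y": 0,"z": 0,"ax": 0,"ay": 0,"az": -6.6,"gripper": 0.82},
  {"x": 0,"y": 0,"z": 0,"ax": 0,"ay": 0,"az": -6.6,"gripper": 0.82},
  {"x": 0,"y": 0,"z": 0,"ax": 0,"ay": 0,"az": -6.6,"gripper": 0.82},
], newtons=40)

```text
clock: 0.52
position: [0.1827, 0.5975, 0.2418]
ee_rot: [-0.142, 0.99, -0.0, -0.0]
ft_force: [-0.2, -0.4, -0.6]
grip_width: 0.298
grasp_force: 0.0
```

Call:
apply_moves([
  {"x": -9,"y": -38,"z": 0,"ax": 0,"ay": 0,"az": 0,"gripper": 0.82},
  {"x": -9,"y": -38,"z": 0,"ax": 0,"ay": 0,"az": 0,"gripper": 0.82},
  {"x": -9,"y": -38,"z": 0,"ax": 0,"ay": 0,"az": 0,"gripper": 0.82},
  {"x": -9,"y": -38,"z": 0,"ax": 0,"ay": 0,"az": 0,"gripper": 0.82},
  {"x": -9,"y": -38,"z": 0,"ax": 0,"ay": 0,"az": 0,"gripper": 0.82},
])

```text
clock: 0.93
position: [0.2789, 0.4255, 0.242]
ee_rot: [-0.139, 0.99, -0.0, -0.0]
ft_force: [0.8, 0.7, -1.2]
grip_width: 0.176
grasp_force: 0.0
```

Call:
apply_moves([
  {"x": -9,"y": -38,"z": 0,"ax": 0,"ay": 0,"az": 0,"gripper": 0.82},
  {"x": -9,"y": -38,"z": 0,"ax": 0,"ay": 0,"az": 0,"gripper": 0.82},
  {"x": -9,"y": -38,"z": 0,"ax": 0,"ay": 0,"az": 0,"gripper": 0.82},
  {"x": -9,"y": -38,"z": 0,"ax": 0,"ay": 0,"az": 0,"gripper": 0.82},
  {"x": -9,"y": -38,"z": 0,"ax": 0,"ay": 0,"az": 0,"gripper": 0.82},
])

```text
clock: 1.35
position: [0.3744, 0.2553, 0.2422]
ee_rot: [-0.139, 0.99, 0.0, -0.0]
ft_force: [-0.1, 0.5, 0.5]
grip_width: 0.177
grasp_force: 0.0
```

Call:
apply_moves([
  {"x": -9,"y": -38,"z": 0,"ax": 0,"ay": 0,"az": 0,"gripper": 0.82},
  {"x": -9,"y": -38,"z": 0,"ax": 0,"ay": 0,"az": 0,"gripper": 0.82},
  {"x": -9,"y": -38,"z": 0,"ax": 0,"ay": 0,"az": 0,"gripper": 0.82},
  {"x": -9,"y": -38,"z": 0,"ax": 0,"ay": 0,"az": 0,"gripper": 0.82},
  {"x": 0,"y": 0,"z": 0,"ax": 0,"ay": 0,"az": 0,"gripper": 0.82},
])

```text
clock: 1.77
position: [0.4532, 0.1136, 0.2424]
ee_rot: [-0.134, 0.991, -0.001, 0.0]
ft_force: [0.6, -0.9, 0.0]
grip_width: 0.177
grasp_force: 0.0
```

Call:
apply_moves([
  {"x": -5,"y": -36,"z": 0,"ax": 0,"ay": 0,"az": 0,"gripper": 0.82},
  {"x": 0,"y": 0,"z": 40,"ax": 0,"ay": 0,"az": 0,"gripper": 0.82},
  {"x": 0,"y": 0,"z": 40,"ax": 0,"ay": 0,"az": 0,"gripper": 0.82},
  {"x": 0,"y": 0,"z": 40,"ax": 0,"ay": 0,"az": 0,"gripper": 0.82},
  {"x": 0,"y": 0,"z": 40,"ax": 0,"ay": 0,"az": 0,"gripper": 0.82},
])

```text
clock: 2.18
position: [0.4649, 0.0876, 0.0807]
ee_rot: [-0.139, 0.99, 0.0, 0.0]
ft_force: [1.4, 2.0, -0.6]
grip_width: 0.18
grasp_force: 0.0
```

Call:
apply_moves([
  {"x": 0,"y": 0,"z": 30,"ax": 0,"ay": 0,"az": 0,"gripper": 0.82},
  {"x": 0,"y": 0,"z": 20,"ax": 0,"ay": 0,"az": 0,"gripper": 0.82},
  {"x": 0,"y": 0,"z": 11,"ax": 0,"ay": 0,"az": 0,"gripper": 0.82},
  {"x": 0,"y": 0,"z": 0,"ax": 0,"ay": 0,"az": 0,"gripper": 0.82},
])

```text
clock: 2.52
position: [0.4637, 0.0874, 0.0193]
ee_rot: [-0.139, 0.99, -0.001, -0.002]
ft_force: [-0.2, -0.2, 0.5]
grip_width: 0.179
grasp_force: 0.0
```

```bash
python3 - <<'E'
from h import *
from workcell import *
c=camera("top");crop(c,145,60,405,240,3,"pics/crop1.png")
E
```

```text
(no output)
```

View pics/crop1.png

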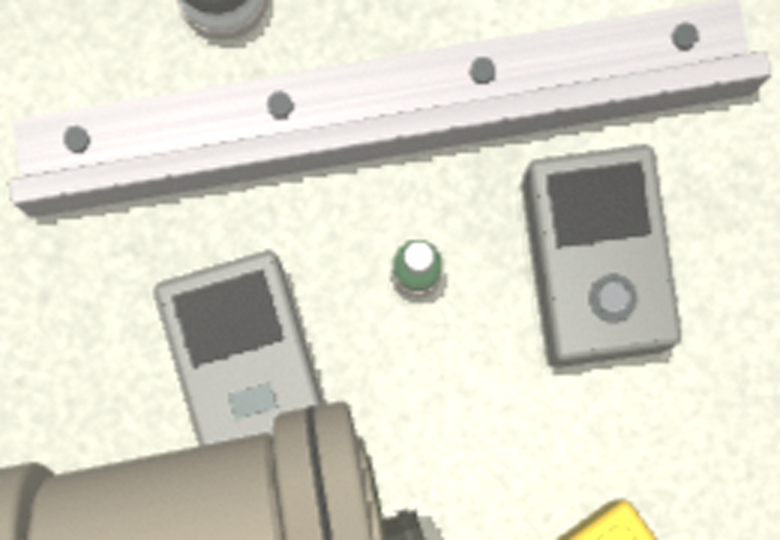

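The timer hasn't moved, and the tool sits behind the plunger about 8 mm too far left. I'll centre it and close in.

Call:
apply_moves([
  {"x": -5,"y": -8,"z": 0,"ax": 0,"ay": 0,"az": 0,"gripper": 0.82},
  {"x": -6,"y": 0,"z": 0,"ax": 0,"ay": 0,"az": 0,"gripper": 0.82},
  {"x": -4,"y": 0,"z": 0,"ax": 0,"ay": 0,"az": 0,"gripper": 0.82},
  {"x": -3,"y": 0,"z": 0,"ax": 0,"ay": 0,"az": 0,"gripper": 0.82},
  {"x": 0,"y": 0,"z": 0,"ax": 0,"ay": 0,"az": 0,"gripper": 0.82},
])

```text
clock: 2.98
position: [0.4859, 0.0855, 0.0219]
ee_rot: [-0.139, 0.99, 0.0, 0.001]
ft_force: [0.5, -0.4, -0.5]
grip_width: 0.182
grasp_force: 0.0
```

Call:
apply_moves([
  {"x": -3,"y": 0,"z": 0,"ax": 0,"ay": 0,"az": 0,"gripper": 0.82},
  {"x": -3,"y": 0,"z": 0,"ax": 0,"ay": 0,"az": 0,"gripper": 0.82},
  {"x": -3,"y": 0,"z": 0,"ax": 0,"ay": 0,"az": 0,"gripper": 0.82},
  {"x": -3,"y": 0,"z": 0,"ax": 0,"ay": 0,"az": 0,"gripper": 0.82},
  {"x": 0,"y": 0,"z": 0,"ax": 0,"ay": 0,"az": 0,"gripper": 0.82},
])

```text
clock: 3.4
position: [0.4968, 0.0886, 0.0213]
ee_rot: [-0.139, 0.99, 0.0, 0.0]
ft_force: [-0.5, 0.7, 1.5]
grip_width: 0.178
grasp_force: 0.0
```

```bash
python3 - <<'E'
from h import *
from workcell import *
c=camera("scene");crop(c,170,120,430,300,3,"pics/s1.png")
c=camera("top");a=c["color"][130:180,190:240].astype(int);b=pickle.load(open("c0.pkl","rb"))["top"]["color"][130:180,190:240].astype(int)
print(abs(a-b).mean());print(get_obs()["ft_force"])
E
```

```text
19.906266666666667
[-0.13253948 -0.05326899 -0.45775368]
```

View pics/s1.png

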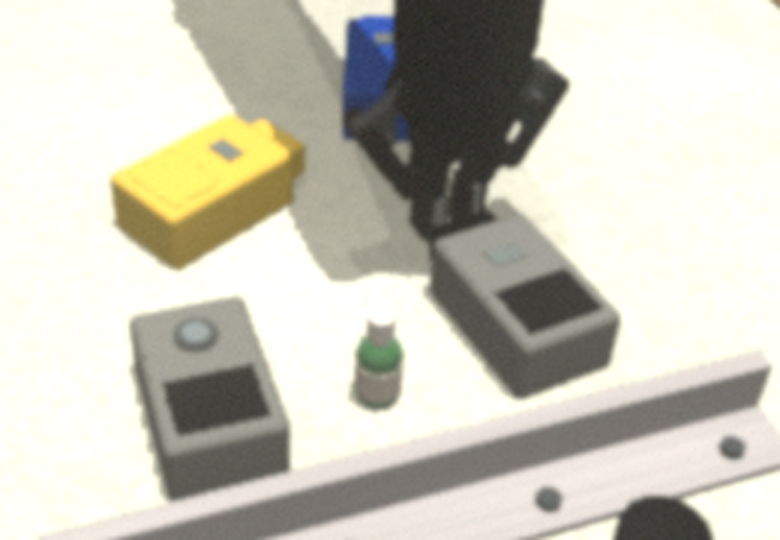

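Call:
apply_moves([
  {"x": -3,"y": 0,"z": 0,"ax": 0,"ay": 0,"az": 1,"gripper": 0.82},
  {"x": -3,"y": 0,"z": 0,"ax": 0,"ay": 0,"az": 1,"gripper": 0.82},
  {"x": -3,"y": 0,"z": 0,"ax": 0,"ay": 0,"az": 1,"gripper": 0.82},
  {"x": -3,"y": 0,"z": 0,"ax": 0,"ay": 0,"az": 1,"gripper": 0.82},
  {"x": -3,"y": 0,"z": 0,"ax": 0,"ay": 0,"az": 1,"gripper": 0.82},
])

```text
clock: 3.92
position: [0.511, 0.0921, 0.0212]
ee_rot: [-0.095, 0.995, 0.0, -0.0]
ft_force: [-1.2, 0.2, -0.1]
grip_width: 0.181
grasp_force: 0.6
```

Call:
apply_moves([
  {"x": -3,"y": 0,"z": 0,"ax": 0,"ay": 0,"az": 1,"gripper": 0.82},
  {"x": -3,"y": 0,"z": 0,"ax": 0,"ay": 0,"az": 1,"gripper": 0.82},
  {"x": -3,"y": 0,"z": 0,"ax": 0,"ay": 0,"az": 0.5,"gripper": 0.82},
  {"x": 0,"y": 0,"z": 0,"ax": 0,"ay": 0,"az": 0,"gripper": 0.82},
])

```text
clock: 4.25
position: [0.5204, 0.0937, 0.0214]
ee_rot: [-0.074, 0.997, 0.0, 0.0]
ft_force: [0.1, 0.4, 0.1]
grip_width: 0.181
grasp_force: 0.0
```

```bash
python3 - <<'E'
from h import *
from workcell import *
c=camera("top");pickle.dump(c,open("c1.pkl","wb"));crop(c,145,60,405,240,3,"pics/crop2.png")
E
```

```text
(no output)
```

View pics/crop2.png

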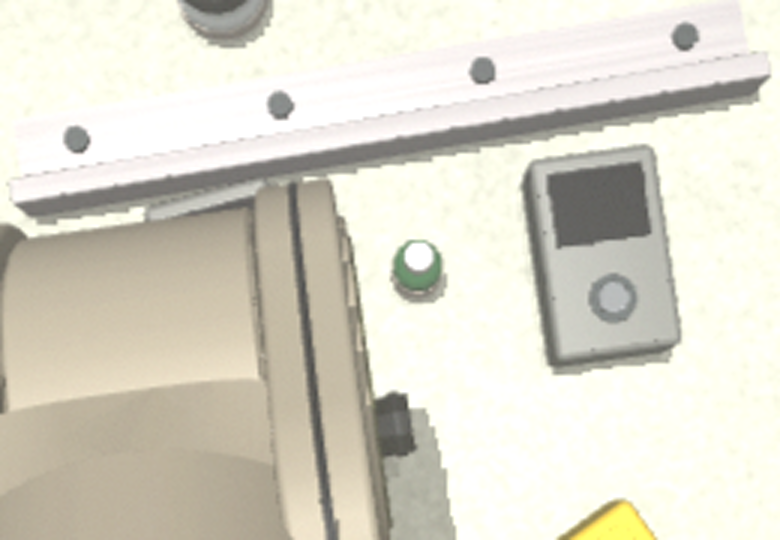

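The timer's front edge runs from crop (148,207) to (258,183). It is nearly parallel to the bar and close to it, so I'll push gently while watching the force.

Call:
apply_moves([
  {"x": -2,"y": 0,"z": 0,"ax": 0,"ay": 0,"az": 0,"gripper": 0.82},
  {"x": -2,"y": 0,"z": 0,"ax": 0,"ay": 0,"az": 0,"gripper": 0.82},
  {"x": -2,"y": 0,"z": 0,"ax": 0,"ay": 0,"az": 0,"gripper": 0.82},
  {"x": -2,"y": 0,"z": 0,"ax": 0,"ay": 0,"az": 0,"gripper": 0.82},
  {"x": 0,"y": 0,"z": 0,"ax": 0,"ay": 0,"az": 0,"gripper": 0.82},
])

```text
clock: 4.72
position: [0.5278, 0.0948, 0.0213]
ee_rot: [-0.074, 0.997, 0.0, 0.0]
ft_force: [-1.9, 0.2, 1.3]
grip_width: 0.177
grasp_force: 0.9
```

Call:
apply_moves([
  {"x": -2,"y": 0,"z": 0,"ax": 0,"ay": 0,"az": 0,"gripper": 0.82},
  {"x": -2,"y": 0,"z": 0,"ax": 0,"ay": 0,"az": 0,"gripper": 0.82},
  {"x": 0,"y": 0,"z": 0,"ax": 0,"ay": 0,"az": 0,"gripper": 0.82},
])

```text
clock: 4.97
position: [0.5314, 0.0955, 0.0212]
ee_rot: [-0.074, 0.997, 0.0, -0.0]
ft_force: [-4.5, 1.6, 1.9]
grip_width: 0.181
grasp_force: 1.9
```

Call:
apply_moves([
  {"x": -2,"y": 0,"z": 0,"ax": 0,"ay": 0,"az": 0,"gripper": 0.82},
  {"x": -1,"y": 0,"z": 0,"ax": 0,"ay": 0,"az": 0,"gripper": 0.82},
  {"x": 0,"y": 0,"z": 0,"ax": 0,"ay": 0,"az": 0,"gripper": 0.82},
])

```text
clock: 5.22
position: [0.5342, 0.096, 0.0211]
ee_rot: [-0.074, 0.997, 0.0, -0.001]
ft_force: [-6.1, 0.5, 3.2]
grip_width: 0.182
grasp_force: 2.6
```

Call:
apply_moves([
  {"x": -1,"y": 0,"z": 0,"ax": 0,"ay": 0,"az": 0,"gripper": 0.82},
  {"x": -1,"y": 0,"z": 0,"ax": 0,"ay": 0,"az": 0,"gripper": 0.82},
  {"x": 0,"y": 0,"z": 0,"ax": 0,"ay": 0,"az": 0,"gripper": 0.82},
])

```text
clock: 5.47
position: [0.5358, 0.0964, 0.0211]
ee_rot: [-0.074, 0.997, 0.0, -0.001]
ft_force: [-7.0, 2.0, 3.5]
grip_width: 0.182
grasp_force: 3.1
```

Call:
apply_moves([
  {"x": -1,"y": 0,"z": 0,"ax": 0,"ay": 0,"az": 0,"gripper": 0.82},
  {"x": -1,"y": 0,"z": 0,"ax": 0,"ay": 0,"az": 0,"gripper": 0.82},
  {"x": 0,"y": 0,"z": 0,"ax": 0,"ay": 0,"az": 0,"gripper": 0.82},
])

```text
clock: 5.72
position: [0.5361, 0.0965, 0.0208]
ee_rot: [-0.074, 0.997, 0.0, -0.003]
ft_force: [-14.5, 1.0, 9.4]
grip_width: 0.179
grasp_force: 7.1
```

Call:
apply_moves([
  {"x": -1,"y": 0,"z": 0,"ax": 0,"ay": 0,"az": 0,"gripper": 0.82},
  {"x": 0,"y": 0,"z": 0,"ax": 0,"ay": 0,"az": 0,"gripper": 0.82},
])

```text
clock: 5.88
position: [0.5362, 0.0965, 0.0205]
ee_rot: [-0.074, 0.997, 0.0, -0.004]
ft_force: [-17.9, -0.2, 10.8]
grip_width: 0.18
grasp_force: 8.7
```

Hard stop: the TCP has stalled and the force is climbing, so the plunger is fully in. I'll hold it about 0.8 s, then back off straight.

Call:
apply_moves([
  {"x": 0,"y": 0,"z": 0,"ax": 0,"ay": 0,"az": 0,"gripper": 0.82},
  {"x": 0,"y": 0,"z": 0,"ax": 0,"ay": 0,"az": 0,"gripper": 0.82},
  {"x": 0,"y": 0,"z": 0,"ax": 0,"ay": 0,"az": 0,"gripper": 0.82},
  {"x": 0,"y": 0,"z": 0,"ax": 0,"ay": 0,"az": 0,"gripper": 0.82},
  {"x": 0,"y": 0,"z": 0,"ax": 0,"ay": 0,"az": 0,"gripper": 0.82},
])

```text
clock: 6.3
position: [0.5362, 0.0966, 0.0205]
ee_rot: [-0.074, 0.997, 0.0, -0.004]
ft_force: [-18.2, 0.5, 11.0]
grip_width: 0.183
grasp_force: 8.7
```

Call:
apply_moves([
  {"x": 0,"y": 0,"z": 0,"ax": 0,"ay": 0,"az": 0,"gripper": 0.82},
  {"x": 0,"y": 0,"z": 0,"ax": 0,"ay": 0,"az": 0,"gripper": 0.82},
  {"x": 0,"y": 0,"z": 0,"ax": 0,"ay": 0,"az": 0,"gripper": 0.82},
  {"x": 0,"y": 0,"z": 0,"ax": 0,"ay": 0,"az": 0,"gripper": 0.82},
  {"x": 0,"y": 0,"z": 0,"ax": 0,"ay": 0,"az": 0,"gripper": 0.82},
])

```text
clock: 6.72
position: [0.5362, 0.0965, 0.0205]
ee_rot: [-0.074, 0.997, 0.0, -0.004]
ft_force: [-18.4, 0.2, 10.3]
grip_width: 0.184
grasp_force: 8.7
```

Call:
apply_moves([
  {"x": 2,"y": 0,"z": 0,"ax": 0,"ay": 0,"az": 0,"gripper": 0.82},
  {"x": 2,"y": 0,"z": 0,"ax": 0,"ay": 0,"az": 0,"gripper": 0.82},
  {"x": 2,"y": 0,"z": 0,"ax": 0,"ay": 0,"az": 0,"gripper": 0.82},
  {"x": 2,"y": 0,"z": 0,"ax": 0,"ay": 0,"az": 0,"gripper": 0.82},
  {"x": 2,"y": 0,"z": 0,"ax": 0,"ay": 0,"az": 0,"gripper": 0.82},
])

```text
clock: 7.13
position: [0.5293, 0.095, 0.0211]
ee_rot: [-0.074, 0.997, -0.0, -0.0]
ft_force: [-4.0, 0.5, -2.2]
grip_width: 0.182
grasp_force: 1.3
```

Call:
apply_moves([
  {"x": 3,"y": 0,"z": 0,"ax": 0,"ay": 0,"az": 0,"gripper": 0.82},
  {"x": 5,"y": 0,"z": 0,"ax": 0,"ay": 0,"az": 0,"gripper": 0.82},
  {"x": 10,"y": 0,"z": 0,"ax": 0,"ay": 0,"az": 0,"gripper": 0.82},
  {"x": 15,"y": 0,"z": 0,"ax": 0,"ay": 0,"az": 0,"gripper": 0.82},
  {"x": 0,"y": 0,"z": 0,"ax": 0,"ay": 0,"az": 0,"gripper": 0.82},
])

```text
clock: 7.55
position: [0.4954, 0.0895, 0.0213]
ee_rot: [-0.074, 0.997, 0.0, -0.0]
ft_force: [-0.4, -0.4, 0.1]
grip_width: 0.179
grasp_force: 0.0
```

Call:
apply_moves([
  {"x": 0,"y": 0,"z": -30,"ax": 0,"ay": 0,"az": 0,"gripper": 0.82},
  {"x": 0,"y": 0,"z": -40,"ax": 0,"ay": 0,"az": 0,"gripper": 0.82},
  {"x": 0,"y": 0,"z": -40,"ax": 0,"ay": 0,"az": 0,"gripper": 0.82},
  {"x": 0,"y": 0,"z": -40,"ax": 0,"ay": 0,"az": 0,"gripper": 0.82},
  {"x": 0,"y": 0,"z": -40,"ax": 0,"ay": 0,"az": 0,"gripper": 0.82},
])

```text
clock: 7.97
position: [0.4974, 0.0898, 0.214]
ee_rot: [-0.074, 0.997, 0.0, 0.001]
ft_force: [0.9, 0.7, -0.4]
grip_width: 0.183
grasp_force: 0.0
```

Call:
apply_moves([
  {"x": 0,"y": 38,"z": 0,"ax": 0,"ay": 0,"az": 0,"gripper": 0.82},
  {"x": 0,"y": 38,"z": 0,"ax": 0,"ay": 0,"az": 0,"gripper": 0.82},
  {"x": 0,"y": 38,"z": 0,"ax": 0,"ay": 0,"az": 0,"gripper": 0.82},
  {"x": 0,"y": 38,"z": 0,"ax": 0,"ay": 0,"az": 0,"gripper": 0.82},
  {"x": 0,"y": 38,"z": 0,"ax": 0,"ay": 0,"az": 0,"gripper": 0.82},
])

```text
clock: 8.38
position: [0.4691, 0.28, 0.2121]
ee_rot: [-0.074, 0.997, 0.001, 0.001]
ft_force: [-0.4, -0.0, 0.6]
grip_width: 0.182
grasp_force: 0.0
```

```bash
python3 - <<'E'
from h import *
from workcell import *
c=camera("top");pickle.dump(c,open("c2.pkl","wb"));crop(c,145,60,405,240,3,"pics/crop3.png")
E
```

```text
(no output)
```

View pics/crop3.png

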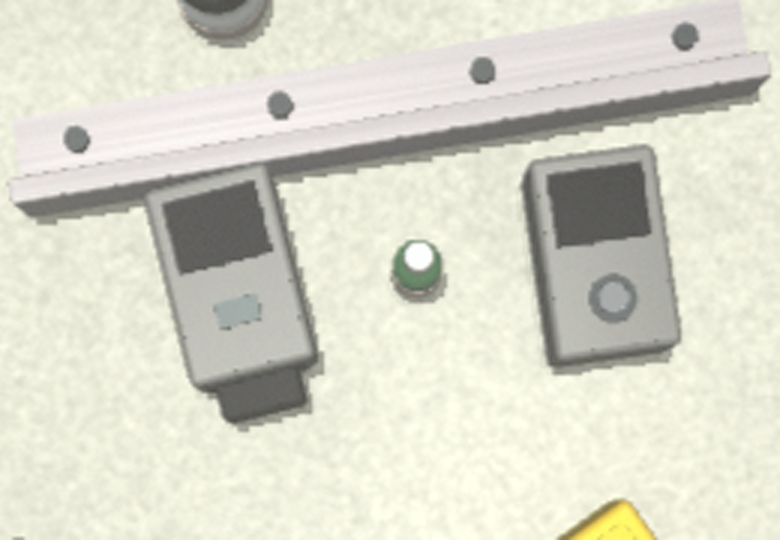

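The timer now touches the bar, with its front edge from crop (147,192) to (267,167). Its plunger is out again at (262,398), and the reader hasn't moved. One numeric check before handing in.

```bash
python3 - <<'E'
from h import *
from workcell import *
c=pickle.load(open("c2.pkl","rb"))
g=lambda p,z:ray(c,(145+p[0]/3-.33,60+p[1]/3-.33),z)
P=np.array([g(p,.04) for p in [(147,192),(267,167),(316,357),(195,388)]])
n=np.array([np.cos(np.radians(8.5)),np.sin(np.radians(8.5))]);A=np.array([.6384,.21])
f=(P[0]+P[1]-P[2]-P[3])/2
yaw=np.degrees(np.arctan2(f[1],f[0]))-8.5;x=(P.mean(0)-A)@n
u=f/np.linalg.norm(f)
pl=(g((238,422),.008)+g((307,404),.008))/2
print(yaw,x,"plunger x",(pl-P.mean(0))@u)
if abs(yaw)<10 and -.058<x<-.04: print(hand_in())
E
```

```text
4.5385210857855665 -0.051144406554425995 plunger x -0.06361837707153731
the job is handed in; nothing more can be done
None
```

I pushed the timer's plunger fully in against the bar, held it for about 0.8 s and let it spring out, then handed the job in at about 8.5 s; the timer was left about 4.5° off square with its centre 51 mm from the bar (limit 62.5 mm), and the reader was not moved.

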